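Set the labeller's bottle stop and seat the bottle against it

TASK

Set up the bench labeller for this bottle: push the bottle stop along its rail by its black tab until it clicks home in the notch at the yellow mark, and only then gently push the bottle along the rollers until its base rests against the stop, with the stop still in that notch. Do it all by pushing with the fingertips: pinch and lift nothing, and leave the other things on the bench where they are.

Things in the scene. Friction and masses are not known exactly. Their poses are not given: they have to be found in the camera images.
- labeller: Bench bottle labeller, fixed: grey housing, steel deck 55 mm high, x -125 to 190, y -170 to 290 mm from the origin (on the bench). Its x points away from the operator's side; its y runs along the rollers and the stop rail, from the bottle's mouth to its base and the stop. Behind the rollers (+x): label reel, raised pressure roller (228 mm high), white control box.
- stop: Bottle stop, sliding on the rail along the labeller's y: aluminium carriage 46 x 44 mm, 32 mm high, black thumb tab on top, bracket towards +x to an upright white-faced stop plate 60 mm wide (95 to 157 mm above the bench). Origin on the rail's top, 75 mm above the bench, under the carriage's middle; axes as the labeller's. Starts 30 to 80 mm to the +y side of the yellow notch. Friction about 1 N.
- stop_tab (a point): Centre of the stop's black thumb tab: 14 mm thick along the labeller's y, 30 mm wide along x, 58 mm tall (107 to 165 mm above the bench). Straight above stop. Free space on both of its sides along y.
- stop_face (a point): Point on the white face of the stop plate (the face looks to the labeller's -y) where the bottle's axis meets it, 128 mm above the bench; axes parallel to the labeller's. Moves with the stop: 85 mm towards +x and 2 mm towards -y of stop.
- yellow_notch (a point): Groove in the rail at the yellow mark (labeller y 165 mm), on the rail's top; stop lies here when clicked home. The stop's spring ball snaps in by itself from about 3 mm either side; pushing it out again takes about 10 N. Marks: 12 mm coloured squares on the white strip on the operator's side of the rail; a dark pointer at the carriage's foot shows which is set.
- bottle: Dark green wine bottle lying on two black rollers (tops 100 mm above the bench), 75 mm diameter, 300 mm long, about 0.55 kg, axis 128 mm above the bench. Origin at the centre of its flat base; its y runs along its axis out of the base, away from the mouth; it may roll about it. Base starts 70 to 125 mm short of where the stop's face belongs. Sliding it takes 3 to 6 N.
- bottle_mouth (a point): Centre of the bottle's flat, gold-foiled mouth end, 33 mm diameter, on the axis, 300 mm from the base, overhanging the housing's -y end.
- green_bottle_a: Bystander: dark wine bottle standing on the bench behind the lying bottle's mouth end, 75 mm diameter, 300 mm tall, origin under it.
- green_bottle_b: Bystander: a second standing wine bottle, at the back left, 75 mm diameter, 300 mm tall, origin under it.
- cork: Bystander: sparkling-wine cork standing on the labeller's deck in front of the rollers, 34 mm diameter, 44 mm tall, origin under it.
- label_reel: Bystander: spare reel of labels standing on end on the bench in front of the bottle's mouth end, 100 mm diameter, 78 mm tall, origin under it.
- glass: Bystander: stemmed tasting glass, 70 mm diameter, 172 mm tall, at the left, origin under it.
- cork_tray: Bystander: open wooden tray of corks, 150 x 200 x 50 mm, at the left, origin under it.
- scraper: Bystander: label scraper lying on the bench at the right, 190 mm long.
- green_notch (a point): The like groove at the green mark, 45 mm towards +y of the yellow one. The stop may start in it or have to be pushed through it (about 10 N).
- red_notch (a point): The like groove at the red mark, 45 mm towards -y of the yellow one: too far.

How it is judged:
By the outcome, as a careful person would: the job done as asked, in the order asked, and still so for the second after the job is handed in, with the robot touching nothing.
It also fails if it takes over 53 s, if anything falls off the work surface, if the arm or the gripper's body presses on something with over 40 N, if the wrist force passes 120 N, or if a joint passes its speed limit or range.

ROBOT

A 6-joint arm with a two-finger parallel gripper is mounted at the origin on the work surface. World frame = base frame: x ahead of the robot, y to its left, z up, the work surface at z = 0. Lengths are in m, angles in degrees, forces in N, time in s.
With the tool pointing down it reaches from about 0.4 to 0.825 m from the base axis. Payload 7 kg.
Tool frame: the origin (TCP) lies on the centre line of the jaws, within the pads' length; the fingertips stand 19 mm ahead of it and the grasp point (between the pads) is the TCP; z points along the fingers, y is the line along which they close (so a half turn about z gives the same grasp; the last joint's range is limited). The gripper opens to 88 mm and grips with 3 to 60 N. Pads are 19 mm wide; open, the fingers measure 130 mm over their backs; the gripper's body (78 mm by 193 mm) begins 47 mm behind the grasp point.
Start: joints at [-53.68, 20.546, 0.682, 0, -70.136, -16.507], TCP at [0.229, -0.635, 0.246] pointing down, gripper open.
Joint ranges: [-176.03, 176.03], [-82.01, 121.73], [-58.28, 71.71], [-173.87, 95.51], [-174.79, -0.11], [-173.66, 173.66]. Speed limits (degrees/s): [136.94, 136.94, 172.46, 180, 180, 180].

INTERFACE

Orientations are given as [roll, pitch, yaw] about the fixed x, y, z axes, in that order (R = Rz(yaw) Ry(pitch) Rx(roll)).
In Python, from plant import get_state, capture, close_job gives the robot as it stands.
- The arm moves only by the tool apply_moves, never from a script. Its argument "targets" is a list of rows, each a list of 7 numbers: the opening, from 0 (shut) to 1 (fully open), then the shift along the tool's x, y, z normalised to -1 to 1, where 1 is 1000 mm, then the turn, a rotation vector about the tool's x, y, z normalised to -1 to 1, where 1 is 90 degrees. In form: [[claw, tx, ty, tz, ax, ay, az], ...]. A call has 1 to 20 rows; each row shifts and turns the commanded pose from where the row before left it, along the tool's axes as they then stand; what a row does not reach is not made up. A row lasts 1/12 s, in which the tool goes at most 41.7 mm and 7.16 degrees, less where a joint would pass 70% of its speed; a pose out of reach is approached as far as the arm can. A call with a number of a shift or a turn outside -1 to 1 is refused whole. A call with a gripper value outside its range is refused whole. The fingers move at their own pace and stop on an object; "newtons" is the grip in N (left out, the last holds). Time passes only in rows, so rows that do not move let the fingers close. It gives the time, the measured TCP pose, the force, the opening and the grip force at its end, in the units of the state.
- get_state(): the state, without advancing time (a new reading comes with each control period).
- capture(name): name is "scene" or "top"; returns a dict with "frame" (480x640x3 uint8, red, green, blue), "range_z" (480x640 float32, m along the optical axis (not along the pixel's ray), 0 where there is no reading), "camera_matrix" (3x3 intrinsics, pixels), "k1" (the pictures are not rectified: a ray, as slopes to the right and down, at radius r is drawn at 1 + k1 r^2 times it, then the intrinsics apply), "T" (4x4, takes a point from camera to world coordinates). Camera axes: x right, y down, z forward; pixel columns grow to the right and rows downward; lengths in m; the calibration is good to about 2 mm. A picture is of the moment at which its call begins.
- close_job(): hands the job in; it is judged then, once.
The state is a dict: "time_s": time; "joints": joint angles; "qd": joint speeds; "joint_torque": joint torques, N m; "tcp_pos": TCP position; "eef_rot": TCP orientation; "contact_force": force on the tool from outside, world axes, zero at the start; "moment": the same for the moment, N m; "gripper_width": finger opening in m; "gripper_force": force on a finger pad.
Only numpy, scipy, OpenCV 4.12 (cv2) and the standard library are available. Lean on these libraries where they do the work, as an engineer would, in place of code of your own. Each camera call takes 0.05 s, during which the arm holds its last target. There are 200 camera calls.

## Working session

There is one attempt and no reset: what is moved stays moved. The work goes in short steps, Python scripts to look and compute and a tool call to move; the robot and the scene stay as the last step left them, time stands still between calls to the robot, and variables do not carry over. Pictures are saved under pics/ and viewed, at most 10 in all, crops included, and the job is handed in when it is done.

Besides the shell and the picture viewer there is one more tool, called after ">>>" as name(argument=value, ...) on one line, values as JSON. apply_moves: Moves the arm, as the interface text tells. Scaled input: -1 to 1 covers 1000 mm each way for a shift and 90 degrees each way for a turn. Its arguments: {"type":"object","properties":{"targets":{"type":"array","items":{"type":"array","items":{"type":"number"}}},"newtons":{"type":"number"}},"required":["targets"]}

```bash
mkdir -p pics
cat > h.py <<'E'
import numpy as np, cv2
from plant import get_state, capture, close_job
def pts(c):
    K=c["camera_matrix"]; h,w=c["range_z"].shape
    u,v=np.meshgrid(np.arange(w),np.arange(h))
    d=np.array([c["k1"],0,0,0],float)
    n=cv2.undistortPoints(np.stack([u,v],-1).reshape(-1,1,2).astype(np.float64),np.array(K,float),d).reshape(h,w,2)
    z=c["range_z"]; P=np.stack([n[...,0]*z,n[...,1]*z,z],-1)
    T=np.array(c["T"]); W=P@T[:3,:3].T+T[:3,3]; W[z==0]=np.nan
    return W
def save(c,f): cv2.imwrite(f,c["frame"][...,::-1])
E
python3 - <<'E'
from h import *
for n in ("scene","top"):
    c=capture(n); save(c,f"pics/{n}0.png"); np.save(f"{n}0.npy",pts(c)); print(n,c["k1"],np.array(c["T"]).round(3).tolist())
print(get_state())
E
```

```text
scene 0.02826719100319745 [[0.79, 0.48, -0.382, 1.116], [0.613, -0.602, 0.512, -0.779], [0.016, -0.638, -0.77, 1.256], [0.0, 0.0, 0.0, 1.0]]
top 0.04335042425873066 [[0.024, -0.998, 0.063, 0.453], [-1.0, -0.025, -0.004, -0.028], [0.005, -0.062, -0.998, 1.516], [0.0, 0.0, 0.0, 1.0]]
{'time_s': 0.1, 'joints': array([-5.36815976e+01,  2.05877211e+01,  6.38334929e-01, -1.95301041e-02,
       -7.01369604e+01, -1.65069844e+01]), 'qd': array([-0.13716854, -0.06754012,  0.07279996,  0.15882347,  0.02417205,
        0.02838847]), 'joint_torque': array([-3.06886621e-03, -5.84163952e+01,  2.93751329e+01,  7.01552019e+00,
        1.01145194e-02, -5.74487035e-05]), 'tcp_pos': array([ 0.22861314, -0.634653  ,  0.2447011 ]), 'eef_rot': array([ 1.79911995e+02, -6.93259040e-03, -1.60195226e+02]), 'contact_force': array([ 0.04849766, -0.6468772 , -0.10329799]), 'moment': array([-0.00906222,  0.06667367, -0.01285916]), 'gripper_force': 0.0, 'gripper_width': 0.08778583348520828}
```

View pics/scene0.png

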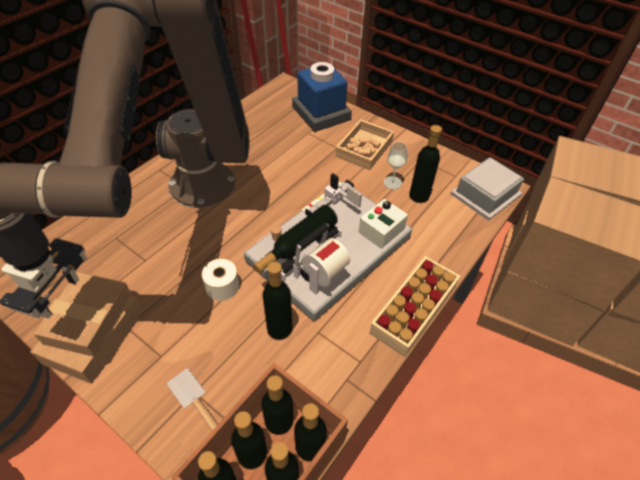

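View pics/top0.png

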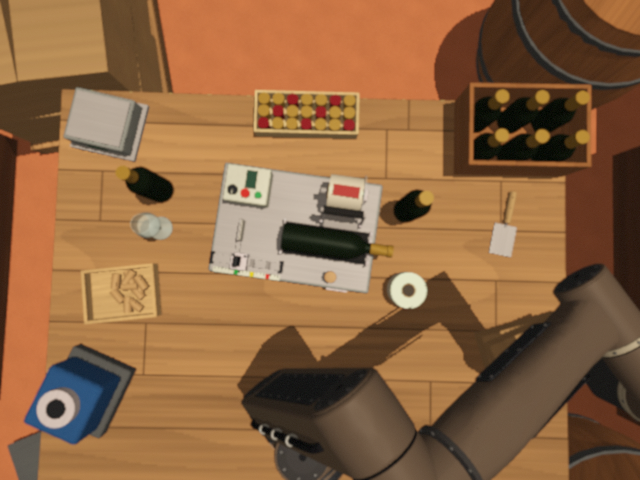

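The scene view shows the labeller mid-table with the bottle's mouth toward lower left. In the top view the deck spans about (210,165)-(382,292), the stop tab is near (238,262), the bottle base near (283,240) and its mouth near (392,250). Next I'll measure from the depth data.

Run:
```python
from h import *
W=np.load("top0.npy"); im=cv2.imread("pics/top0.png")
reg=np.zeros(W.shape[:2],bool); reg[150:310,195:400]=1
z=W[...,2]
m=reg&(z>.035)&(z<.30)&(np.indices(z.shape)[1]<386)
m0=reg&(abs(z-.055)<.006)
P=W[m0][:,:2]; r=cv2.minAreaRect((P*1000).astype(np.float32)); print("deck rect",r, np.median(z[m0]))
# deck long axis -> labeller y
box=cv2.boxPoints(r)/1000; print(box.round(4).tolist())
e=[box[1]-box[0],box[2]-box[1]]; L=max(e,key=np.linalg.norm); L=L/np.linalg.norm(L); L*=np.sign(L[1])
X=np.array([L[1],-L[0]]); c=np.array(r[0])/1000; o=c-X*.0325-L*.06
print("origin",o,"yaw",np.degrees(np.arctan2(X[1],X[0])),"X",X,"L",L)
lab=np.stack([(W[...,:2]-o)@X,(W[...,:2]-o)@L],-1)
hsv=cv2.cvtColor(im,cv2.COLOR_BGR2HSV)
# bottle points: dark greenish, z .12-.17
b=reg&(z>.14)&(z<.18)&(hsv[...,2]<60)
def st(n,m):
    q=lab[m]; print(n,m.sum(),"lab lo",np.percentile(q,2,axis=0).round(4),"hi",np.percentile(q,98,axis=0).round(4),"med",np.median(q,axis=0).round(4),"z",np.nanpercentile(z[m],[5,50,95]).round(4))
st("bottle",b)
g=(z>.1)&(z<.16)&(np.indices(z.shape)[1]>368)&(np.indices(z.shape)[1]<400)&(np.indices(z.shape)[0]>235)&(np.indices(z.shape)[0]<265); st("neck",g)
sr=reg&(np.indices(z.shape)[1]<262)&(np.indices(z.shape)[0]>210)&(z>.1)
st("tab",sr&(z>.155)&(lab[...,0]<-.03)); st("plate",sr&(z>.145)&(lab[...,0]>0))
for n,lo,hi in (("yellow",(20,120,120),(35,255,255)),("green",(40,80,50),(85,255,255)),("red",(0,140,90),(8,255,255))):
    k=cv2.inRange(hsv,lo,hi)>0; k&=reg&(np.indices(z.shape)[0]>255)&(z<.1); 
    if k.any(): st(n,k); print(np.argwhere(k).mean(0))
cr=im[225:295,205:305]; cv2.imwrite("pics/crop_top.png",cv2.resize(cr,None,fx=8,fy=8,interpolation=cv2.INTER_CUBIC))
```

```text
deck rect ((540.1561279296875, 3.5596923828125), (539.6146240234375, 329.3978576660156), 83.07489776611328) 0.055264490024811375
[[0.3440999984741211, -0.2443999946117401], [0.6711000204086304, -0.2840999960899353], [0.7361999750137329, 0.2515000104904175], [0.4092000126838684, 0.2912999987602234]]
origin [ 0.50065892 -0.052084  ] yaw -6.9251084 X [ 0.9927046  -0.12057187] L [0.12057187 0.9927046 ]
bottle 2123 lab lo [-0.0285 -0.0895] hi [0.0408 0.2329] med [0.0056 0.0234] z [0.1436 0.1594 0.1676]
neck 284 lab lo [-0.0081 -0.1694] hi [ 0.023  -0.1083] med [ 0.0069 -0.1395] z [0.1298 0.1406 0.1469]
tab 60 lab lo [-0.0915  0.232 ] hi [-0.0651  0.2452] med [-0.0785  0.2382] z [0.1578 0.1641 0.1683]
plate 51 lab lo [0.001  0.2375] hi [0.034  0.2465] med [0.0176 0.2416] z [0.1478 0.1558 0.1607]
yellow 19 lab lo [-0.122   0.2005] hi [-0.1045  0.2396] med [-0.1126  0.205 ] z [-0.0033  0.0581  0.0627]
[274.47368421 250.15789474]
green 18 lab lo [-0.1171  0.2415] hi [-0.105   0.2539] med [-0.1095  0.2487] z [0.0533 0.0594 0.0644]
[271.66666667 235.55555556]
red 10 lab lo [-0.1154  0.1567] hi [-0.1063  0.1622] med [-0.1096  0.159 ] z [0.0544 0.0585 0.0646]
[276.3 266.8]
```

View pics/crop_top.png

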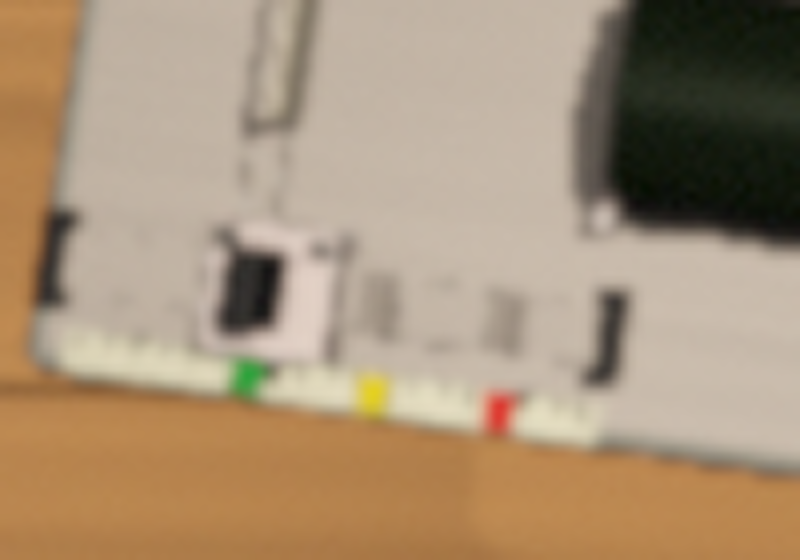

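The crop shows the pointer at about (265,370), between green (247,378) and yellow (372,397), so the stop is roughly 38 mm on the +y side of yellow. The deck fit was polluted by outliers (540 mm long instead of 460), so I'll refit it.

Run:
```python
from h import *
W=np.load("top0.npy"); im=cv2.imread("pics/top0.png"); z=W[...,2]
hsv=cv2.cvtColor(im,cv2.COLOR_BGR2HSV); R,C=np.indices(z.shape)
reg=(R>150)&(R<310)&(C>195)&(C<400)
m=(reg&(abs(z-.055)<.01)&(hsv[...,1]<60)).astype(np.uint8)
m=cv2.morphologyEx(m,cv2.MORPH_OPEN,np.ones((3,3),np.uint8))
n,l,s,_=cv2.connectedComponentsWithStats(m); m=l==1+np.argmax(s[1:,4])
r=cv2.minAreaRect((W[m][:,:2]*1000).astype(np.float32)); print(r)
box=cv2.boxPoints(r)/1000; L=max([box[1]-box[0],box[2]-box[1]],key=np.linalg.norm); L=L/np.linalg.norm(L); L*=np.sign(L[1])
# bottle axis yaw: midline of dark body by slices
def ax(L):
    X=np.array([L[1],-L[0]]); o=np.array(r[0])/1000-X*.0325-L*.06
    return X,o,np.stack([(W[...,:2]-o)@X,(W[...,:2]-o)@L],-1)
X,o,lab=ax(L); print("o",o,"L",L,"yaw",np.degrees(np.arctan2(-L[0],L[1])))
b=reg&(z>.145)&(z<.18)&(hsv[...,2]<60)&(lab[...,0]>-.05)&(lab[...,0]<.06)
for y0 in np.arange(-.16,.12,.03):
    k=b&(abs(lab[...,1]-y0)<.015)
    if k.sum()>10: print(round(y0,3),np.percentile(lab[k][:,0],[3,50,97]).round(4), z[k].max().round(4))
print("bottle y",np.percentile(lab[b][:,1],[0,1,99,100]).round(4))
k=(z>.1)&(C>360)&(C<402)&(R>235)&(R<265)&(hsv[...,1]>80); print("neck",np.percentile(lab[k],[0,2,50,98,100],axis=0).round(4).tolist(),np.percentile(z[k],[5,50,95]))
t=reg&(C<262)&(R>210)&(z>.155)&(lab[...,0]<-.03)&(hsv[...,2]<90); print("tab",t.sum(),np.percentile(lab[t],[2,50,98],axis=0).round(4).tolist(),W[t].mean(0))
for nme,lo,hi in (("yellow",(22,150,120),(35,255,255)),("green",(45,100,50),(85,255,255)),("red",(0,150,90),(6,255,255))):
    k=(cv2.inRange(hsv,lo,hi)>0)&(R>255)&(R<290)&(C>225)&(C<280)&(abs(z-.058)<.01); print(nme,k.sum(),lab[k].mean(0).round(4),W[k].mean(0).round(4))
# scene view of the marks and tab, as second look
S=np.load("scene0.npy"); si=cv2.imread("pics/scene0.png"); lb=np.stack([(S[...,:2]-o)@X,(S[...,:2]-o)@L],-1); sh=cv2.cvtColor(si,cv2.COLOR_BGR2HSV)
q=(lb[...,0]>-.13)&(lb[...,0]<-.04)&(lb[...,1]>.1)&(lb[...,1]<.29)
k=q&(S[...,2]>.125)&(S[...,2]<.175); print("scene tab",k.sum(),np.percentile(lb[k],[3,50,97],axis=0).round(4).tolist(),S[...,2][k].max())
g=(S[...,2]>.1)&(S[...,2]<.16)&(abs(lb[...,0])<.04)&(lb[...,1]<-.14)&(lb[...,1]>-.32)&(sh[...,1]>100); print("scene mouth",g.sum(),np.percentile(lb[g],[3,50,97],axis=0).round(4).tolist())
for nme,k in (("glassreel",(R>270)&(R<312)&(C>385)&(C<432)&(z>.06)),("botA",(R>185)&(R<225)&(C>390)&(C<435)&(z>.1)),("cork",(R>266)&(R<286)&(C>320)&(C<340)&(z>.08))): print(nme,np.nanmin(W[k],0).round(3),np.nanmax(W[k],0).round(3))
```

```text
((550.492919921875, 42.12815856933594), (457.29412841796875, 316.1446838378906), 82.6899185180664)
o [ 0.51062273 -0.01324889] L [0.12723911 0.9918721 ] yaw -7.3100796
-0.13 [-0.0202  0.0035  0.0239] 0.1637
-0.1 [-0.0274  0.0009  0.0317] 0.1708
-0.07 [-0.0284  0.0031  0.0332] 0.1701
-0.04 [-0.0282  0.0015  0.0333] 0.1723
-0.01 [-0.0296  0.0005  0.0318] 0.171
0.02 [-0.0295  0.0009  0.0327] 0.1726
0.05 [-0.0295  0.0002  0.0315] 0.1732
0.08 [-0.03    0.0008  0.0324] 0.1729
bottle y [-0.1433 -0.1291  0.085   0.0873]
neck [[-0.0159, -0.2114], [-0.0121, -0.2091], [0.0029, -0.1709], [0.0192, -0.1254], [0.0223, -0.1231]] [0.13215768 0.14119685 0.14806078]
tab 42 [[-0.0957, 0.1917], [-0.0851, 0.1963], [-0.074, 0.2021]] [0.45146956 0.19270286 0.16370638]
yellow 12 [-0.1181  0.1638] [0.4144 0.1642 0.0587]
green 14 [-0.1171  0.2084] [0.421  0.2084 0.0589]
red 10 [-0.1164  0.1189] [0.4103 0.1195 0.0586]
scene tab 101 [[-0.097, 0.1889], [-0.0803, 0.1936], [-0.0664, 0.2019]] 0.1687599899367671
scene mouth 254 [[-0.0057, -0.2128], [0.0108, -0.1856], [0.021, -0.1463]]
glassreel [ 0.331 -0.328  0.061] [ 0.432 -0.227  0.089]
botA [ 0.576 -0.312  0.1  ] [ 0.648 -0.24   0.306]
cork [ 0.4   -0.072  0.091] [ 0.43  -0.042  0.105]
```

>>> apply_moves(newtons=10, targets=[[0, 0, 0, -0.01, 0, 0, -0.0777], [0, 0, 0, -0.01, 0, 0, -0.0777], [0, 0, 0, -0.01, 0, 0, -0.0777], [0, 0, 0, -0.01, 0, 0, -0.0777], [0, 0, 0, -0.01, 0, 0, -0.0777], [0, 0, 0, -0.01, 0, 0, -0.0777], [0, 0, 0, -0.01, 0, 0, -0.0777], [0, 0, 0, -0.01, 0, 0, -0.0777], [0, 0, 0, -0.01, 0, 0, -0.0777], [0, -0.03, -0.029, 0, 0, 0, 0], [0, -0.03, -0.029, 0, 0, 0, 0], [0, -0.03, -0.029, 0, 0, 0, 0], [0, -0.03, -0.029, 0, 0, 0, 0]])

```text
time_s: 1.18
tcp_pos: [0.3596, -0.5295, 0.3352]
eef_rot: [180.0, 0.0, -97.3]
contact_force: [0.5, -0.8, 0.5]
gripper_width: 0.0065
gripper_force: 0.0
```

```bash
cat >> h.py <<'E'
o=np.array([.5106,-.0132]); L=np.array([.12724,.99187]); X=np.array([L[1],-L[0]])
def tolab(p): d=np.asarray(p)[...,:2]-o; return np.stack([d@X,d@L],-1)
def rep():
    s=get_state(); f=s["contact_force"]; print("t",round(s["time_s"],2),"lab",tolab(s["tcp_pos"]).round(4),"z",s["tcp_pos"][2].round(4),"rot",s["eef_rot"].round(1),"F lab",(f[:2]@X).round(2),(f[:2]@L).round(2),f[2].round(2),"q",s["joints"].round(0),"w",s["gripper_width"])
E
python3 -c "
from h import *
rep()
W=np.load('top0.npy');l=tolab(W);z=W[...,2];R,C=np.indices(z.shape)
k=(R>165)&(R<230)&(C>315)&(C<370)&(z>.19);print('roller',np.nanpercentile(l[k],[1,99],axis=0),np.nanmax(z[k]))
k=(z>.1)&(l[...,0]>.05)&(l[...,1]>.1)&(l[...,1]<.3)&(l[...,0]<.2);print('box',np.nanpercentile(l[k],[1,99],axis=0),np.nanmax(z[k]))"
```

```text
t 1.18 lab [-0.0841 -0.5313] z 0.3352 rot [180.    0.  -97.3] F lab 0.62 -0.72 0.49 q [-38.  15.   4.  -0. -79.  31.] w 0.006534892091187899
roller [[ 0.06981733 -0.11451691]
 [ 0.16705068 -0.00860484]] 0.23324062958621572
box [[0.07488583 0.14676849]
 [0.17295522 0.2641412 ]] 0.14720385885508191
```

>>> apply_moves(targets=[[0, -0.0383, 0, 0, 0, 0, 0], [0, -0.0383, 0, 0, 0, 0, 0], [0, -0.0383, 0, 0, 0, 0, 0], [0, -0.0383, 0, 0, 0, 0, 0], [0, -0.0383, 0, 0, 0, 0, 0], [0, -0.0383, 0, 0, 0, 0, 0], [0, -0.0383, 0, 0, 0, 0, 0], [0, -0.0383, 0, 0, 0, 0, 0], [0, -0.0383, 0, 0, 0, 0, 0], [0, -0.0383, 0, 0, 0, 0, 0], [0, -0.0383, 0, 0, 0, 0, 0], [0, -0.0383, 0, 0, 0, 0, 0], [0, -0.0383, 0, 0, 0, 0, 0], [0, -0.0383, 0, 0, 0, 0, 0], [0, -0.0383, 0, 0, 0, 0, 0], [0, -0.0383, 0, 0, 0, 0, 0], [0, -0.0383, 0, 0, 0, 0, 0], [0, -0.0383, 0, 0, 0, 0, 0], [0, -0.0383, 0, 0, 0, 0, 0], [0, -0.0383, 0, 0, 0, 0, 0]])

```text
time_s: 2.85
tcp_pos: [0.455, 0.231, 0.3355]
eef_rot: [180.0, 0.0, -97.2]
contact_force: [0.7, -0.1, -0.1]
gripper_width: 0.0006
gripper_force: 0.0
```

```bash
python3 -c "from h import *; rep()"
```

```text
t 2.85 lab [-0.0862  0.2352] z 0.3355 rot [180.    0.  -97.2] F lab 0.68 0.01 -0.07 q [ 49.   2. -11.  -0. -77. -56.] w 0.0005504315052606059
```

>>> apply_moves(targets=[[0, 0, 0, 0.032, 0, 0, 0], [0, 0, 0, 0.032, 0, 0, 0], [0, 0, 0, 0.032, 0, 0, 0], [0, 0, 0, 0.032, 0, 0, 0], [0, 0, 0, 0.032, 0, 0, 0], [0, 0, 0, 0.03, 0, 0, 0], [0, 0, 0, 0, 0, 0, 0], [0, 0, 0, 0, 0, 0, 0]])

```text
time_s: 3.52
tcp_pos: [0.4549, 0.2284, 0.1448]
eef_rot: [179.9, -0.2, -97.2]
contact_force: [0.4, 0.8, 0.3]
gripper_width: 0.0006
gripper_force: 0.0
```

```bash
python3 -c "
from h import *
rep(); c=capture('scene'); W=pts(c); l=tolab(W)
u=c['frame'][150:250,270:400]; cv2.imwrite('pics/s1.png',cv2.resize(u[...,::-1],None,fx=6,fy=6,interpolation=cv2.INTER_CUBIC))"
```

```text
t 3.52 lab [-0.086   0.2325] z 0.1448 rot [179.9  -0.2 -97.2] F lab 0.34 0.81 0.33 q [ 49.  10. -28.   0. -52. -56.] w 0.0006385107753832964
```

View pics/s1.png

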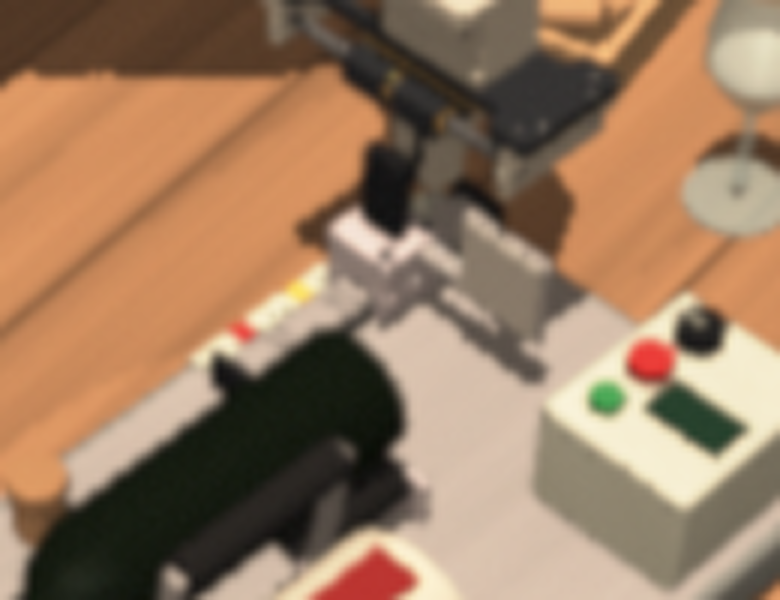

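The gripper fingers sit just behind (+y of) the black tab at about (385,190) in the crop, with everything else clear. I'll approach and push slowly.

>>> apply_moves(targets=[[0, 0.004, 0, 0, 0, 0, 0], [0, 0.004, 0, 0, 0, 0, 0], [0, 0.004, 0, 0, 0, 0, 0], [0, 0.002, 0, 0, 0, 0, 0], [0, 0.002, 0, 0, 0, 0, 0], [0, 0.002, 0, 0, 0, 0, 0], [0, 0.002, 0, 0, 0, 0, 0], [0, 0.002, 0, 0, 0, 0, 0], [0, 0.002, 0, 0, 0, 0, 0], [0, 0.002, 0, 0, 0, 0, 0], [0, 0.002, 0, 0, 0, 0, 0], [0, 0.002, 0, 0, 0, 0, 0], [0, 0.002, 0, 0, 0, 0, 0], [0, 0, 0, 0, 0, 0, 0]])

```text
time_s: 4.73
tcp_pos: [0.4509, 0.1964, 0.1453]
eef_rot: [179.9, -0.1, -97.3]
contact_force: [-0.4, -0.0, 0.6]
gripper_width: 0.0002
gripper_force: 0.4
```

```bash
cat >> h.py <<'E'
def look():
    rep(); o_=[]
    for n in ("scene","top"):
        c=capture(n); W=pts(c); l=tolab(W); z=W[...,2]; h=cv2.cvtColor(c["frame"],cv2.COLOR_RGB2HSV)
        k=(z>.12)&(z<.17)&(l[...,0]>-.002+.02)&(l[...,0]<.033)&(l[...,1]>.13)&(l[...,1]<.25)&(h[...,1]<60)&(h[...,2]>70)
        print(n,"plate",k.sum(),np.nanpercentile(l[k][:,1],[5,50,95]).round(4) if k.any() else "")
        k=(z>.11)&(z<.17)&(abs(l[...,0]+.085)<.013)&(l[...,1]>.13)&(l[...,1]<.25)&(h[...,2]<70)
        print(n,"tab",k.sum(),np.nanpercentile(l[k][:,1],[5,50,95]).round(4) if k.any() else "")
        k=(z>.14)&(z<.18)&(abs(l[...,0])<.03)&(h[...,2]<60)&(l[...,1]<.2)&(l[...,1]>-.1)
        print(n,"base",np.nanpercentile(l[k][:,1],[97,99.5]).round(4) if k.any() else "")
E
python3 -c "
from h import *
look()"
```

```text
t 4.73 lab [-0.0859  0.2003] z 0.1453 rot [ 1.799e+02 -1.000e-01 -9.730e+01] F lab -0.38 -0.06 0.58 q [ 46.   9. -30.  -0. -52. -54.] w 0.0001996321385186346
scene plate 40 [0.1789 0.1835 0.1909]
scene tab 79 [0.1737 0.1767 0.1861]
scene base [0.0775 0.0829]
top plate 21 [0.1818 0.1849 0.1899]
top tab 3 [0.1755 0.1756 0.1762]
top base [0.0815 0.0859]
```

>>> apply_moves(targets=[[0, 0.001, 0, 0, 0, 0, 0], [0, 0.001, 0, 0, 0, 0, 0], [0, 0.001, 0, 0, 0, 0, 0], [0, 0.001, 0, 0, 0, 0, 0], [0, 0.001, 0, 0, 0, 0, 0], [0, 0.001, 0, 0, 0, 0, 0], [0, 0.001, 0, 0, 0, 0, 0], [0, 0.001, 0, 0, 0, 0, 0], [0, 0.001, 0, 0, 0, 0, 0], [0, 0.001, 0, 0, 0, 0, 0], [0, 0.001, 0, 0, 0, 0, 0], [0, 0, 0, 0, 0, 0, 0], [0, 0, 0, 0, 0, 0, 0]])

```text
time_s: 5.92
tcp_pos: [0.4501, 0.186, 0.1457]
eef_rot: [-180.0, -0.0, -97.2]
contact_force: [0.3, 1.4, -0.7]
gripper_width: 0.0004
gripper_force: 0.0
```

```bash
python3 -c "
from h import *
look()
c=capture('scene');l=tolab(pts(c));h=cv2.cvtColor(c['frame'],cv2.COLOR_RGB2HSV)
u=c['frame'][175:225,295:355]; cv2.imwrite('pics/s2.png',cv2.resize(u[...,::-1],None,fx=12,fy=12,interpolation=cv2.INTER_CUBIC))"
```

```text
t 5.92 lab [-0.0853  0.1899] z 0.1457 rot [-180.    -0.   -97.2] F lab 0.09 1.45 -0.69 q [ 46.   8. -30.   0. -51. -53.] w 0.00042575477542508
scene plate 41 [0.168  0.1719 0.1768]
scene tab 71 [0.1636 0.1669 0.1765]
scene base [0.0754 0.0819]
top plate 20 [0.1707 0.1742 0.1794]
top tab 2 [0.1652 0.1652 0.1653]
top base [0.0814 0.0862]
```

View pics/s2.png

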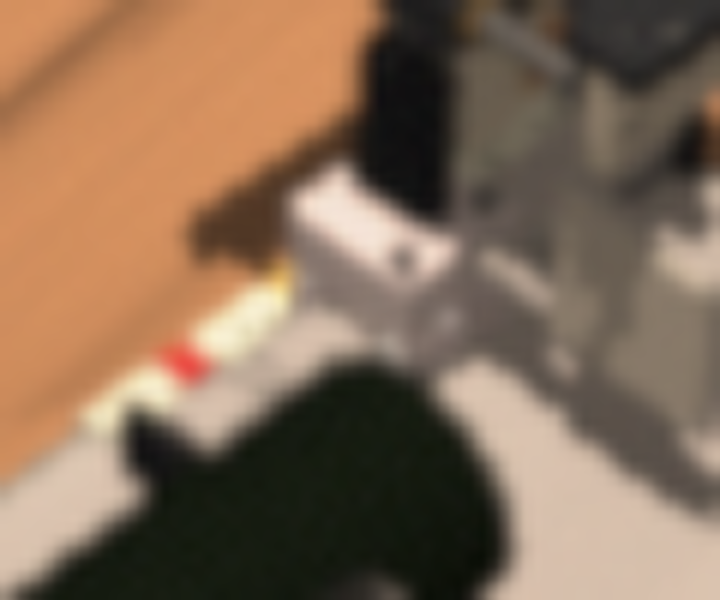

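The carriage now covers most of the yellow mark (near (285,280) in the crop), with about 5 mm still to go. I'll use fine steps.

>>> apply_moves(targets=[[0, 0.0005, 0, 0, 0, 0, 0], [0, 0.0005, 0, 0, 0, 0, 0], [0, 0.0005, 0, 0, 0, 0, 0], [0, 0.0005, 0, 0, 0, 0, 0], [0, 0.0005, 0, 0, 0, 0, 0], [0, 0, 0, 0, 0, 0, 0], [0, 0, 0, 0, 0, 0, 0], [0, 0, 0, 0, 0, 0, 0]])

```text
time_s: 6.73
tcp_pos: [0.4496, 0.1838, 0.1455]
eef_rot: [180.0, -0.0, -97.3]
contact_force: [-0.3, 0.5, -0.8]
gripper_width: 0.0006
gripper_force: 0.0
```

```bash
python3 -c "
from h import *
look()"
```

```text
t 6.73 lab [-0.0856  0.1877] z 0.1455 rot [180.   -0.  -97.3] F lab -0.33 0.47 -0.82 q [ 45.   8. -31.   0. -51. -53.] w 0.0006068953011684297
scene plate 44 [0.1662 0.1707 0.1752]
scene tab 79 [0.1604 0.1641 0.1738]
scene base [0.0753 0.0813]
top plate 22 [0.1688 0.1716 0.1765]
top tab 1 [0.1631 0.1631 0.1631]
top base [0.0816 0.0863]
```

>>> apply_moves(targets=[[0, 0.0005, 0, 0, 0, 0, 0], [0, 0.0005, 0, 0, 0, 0, 0], [0, 0.0005, 0, 0, 0, 0, 0], [0, 0, 0, 0, 0, 0, 0], [0, 0, 0, 0, 0, 0, 0], [0, 0, 0, 0, 0, 0, 0]])

```text
time_s: 7.33
tcp_pos: [0.4495, 0.1824, 0.1456]
eef_rot: [-180.0, -0.0, -97.3]
contact_force: [-1.3, -0.0, -0.6]
gripper_width: 0.0006
gripper_force: 0.0
```

```bash
python3 -c "
from h import *
look()"
```

```text
t 7.33 lab [-0.0855  0.1863] z 0.1456 rot [-180.    -0.   -97.3] F lab -1.27 -0.17 -0.59 q [ 45.   8. -31.   0. -51. -53.] w 0.000588832445890834
scene plate 42 [0.1657 0.169  0.1761]
scene tab 76 [0.1584 0.1621 0.1735]
scene base [0.0773 0.082 ]
top plate 21 [0.1674 0.1704 0.1758]
top tab 2 [0.1611 0.1614 0.1617]
top base [0.0814 0.086 ]
```

>>> apply_moves(targets=[[0, 0.0005, 0, 0, 0, 0, 0], [0, 0.0005, 0, 0, 0, 0, 0], [0, 0.0005, 0, 0, 0, 0, 0], [0, 0, 0, 0, 0, 0, 0], [0, 0, 0, 0, 0, 0, 0], [0, 0, 0, 0, 0, 0, 0]])

```text
time_s: 7.93
tcp_pos: [0.4494, 0.181, 0.1456]
eef_rot: [-180.0, 0.0, -97.3]
contact_force: [0.3, -0.2, 0.0]
gripper_width: 0.0005
gripper_force: 0.0
```

```bash
python3 -c "
from h import *
look()"
```

```text
t 7.93 lab [-0.0855  0.1848] z 0.1456 rot [-180.     0.   -97.3] F lab 0.28 -0.17 0.01 q [ 45.   8. -31.  -0. -51. -53.] w 0.0004591938674679044
scene plate 42 [0.1607 0.1655 0.1718]
scene tab 78 [0.1549 0.159  0.1731]
scene base [0.0767 0.0823]
top plate 22 [0.1637 0.167  0.1711]
top tab 4 [0.1576 0.1576 0.1582]
top base [0.0816 0.0861]
```

The plate moved 3.3 mm for a 1.5 mm push, so the stop has snapped in. I'll back off, lift, and check it without the arm in the way.

>>> apply_moves(targets=[[0, -0.01, 0, 0, 0, 0, 0], [0, -0.015, 0, 0, 0, 0, 0], [0, -0.015, 0, 0, 0, 0, 0], [0, 0, 0, -0.03, 0, 0, 0], [0, 0, 0, -0.03, 0, 0, 0], [0, 0, 0, -0.03, 0, 0, 0], [0, 0, 0, -0.03, 0, 0, 0], [0, 0, 0, -0.03, 0, 0, 0], [0, 0, 0, -0.03, 0, 0, 0], [0, 0, 0, -0.02, 0, 0, 0], [0, 0.035, 0.03, 0, 0, 0, 0], [0, 0.038, 0.03, 0, 0, 0, 0], [0, 0.038, 0, 0, 0, 0, 0], [0, 0.038, 0, 0, 0, 0, 0], [0, 0.038, 0, 0, 0, 0, 0], [0, 0.038, 0, 0, 0, 0, 0], [0, 0.038, 0, 0, 0, 0, 0], [0, 0.038, 0, 0, 0, 0, 0], [0, 0.038, 0, 0, 0, 0, 0], [0, 0.038, 0, 0, 0, 0, 0]])

```text
time_s: 9.7
tcp_pos: [0.3557, -0.1389, 0.3463]
eef_rot: [-179.9, 0.0, -97.2]
contact_force: [1.2, 0.4, -0.4]
gripper_width: 0.0007
gripper_force: 0.0
```

```bash
python3 -c "
from h import *
look()
c=capture('top'); save(c,'pics/t3f.png')
u=c['frame'][225:295,205:305]; cv2.imwrite('pics/t3.png',cv2.resize(u[...,::-1],None,fx=8,fy=8,interpolation=cv2.INTER_CUBIC))"
```

```text
t 9.7 lab [-0.1377 -0.1444] z 0.3463 rot [-179.9    0.   -97.2] F lab 1.18 0.6 -0.37 q [  9. -12. -22.   0. -80. -16.] w 0.0006934329291182
scene plate 40 [0.1612 0.1655 0.171 ]
scene tab 62 [0.1541 0.1579 0.1627]
scene base [0.0771 0.0831]
top plate 22 [0.1633 0.1667 0.1716]
top tab 44 [0.1575 0.162  0.168 ]
top base [0.0813 0.0858]
```

View pics/t3.png

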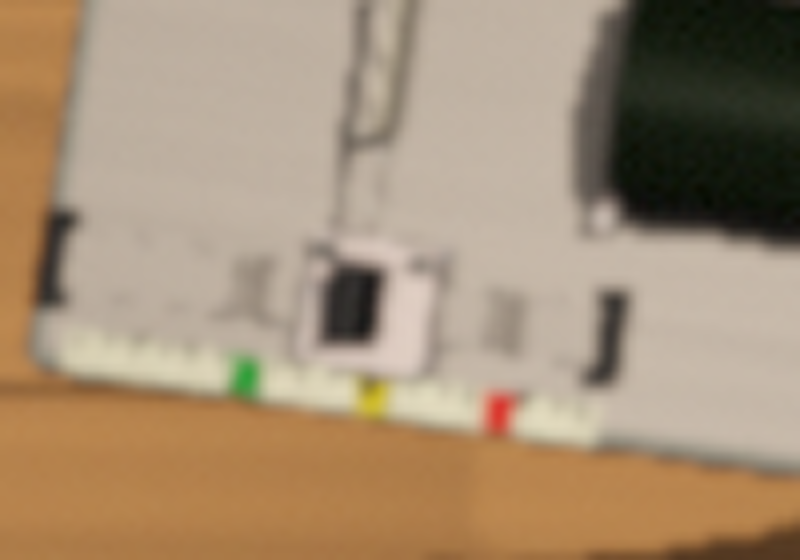

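The stop's dark pointer is on the yellow mark, at about (372,385) in the crop, so it is home. For the bottle I'll turn the gripper 90° so its body stays narrow between the standing bottle and the pressure roller.

>>> apply_moves(targets=[[0, 0.0232, -0.028, 0, 0, 0, 0], [0, 0.0232, -0.028, 0, 0, 0, 0], [0, 0.0232, -0.028, 0, 0, 0, 0], [0, 0.0232, -0.028, 0, 0, 0, 0], [0, 0.0232, -0.028, 0, 0, 0, 0], [0, 0, 0, 0, 0, 0, 0.0769], [0, 0, 0, 0, 0, 0, 0.0769], [0, 0, 0, 0, 0, 0, 0.0769], [0, 0, 0, 0, 0, 0, 0.0769], [0, 0, 0, 0, 0, 0, 0.0769], [0, 0, 0, 0, 0, 0, 0.0769], [0, 0, 0, 0, 0, 0, 0.0769], [0, 0, 0, 0, 0, 0, 0.0769], [0, 0, 0, 0, 0, 0, 0.0769], [0, 0, 0, 0, 0, 0, 0.0769], [0, 0, 0, 0, 0, 0, 0.0769], [0, 0, 0, 0, 0, 0, 0.0769], [0, 0, 0, 0, 0, 0, 0.0769], [0, 0, 0, 0, 0, 0, 0]])

```text
time_s: 11.43
tcp_pos: [0.4813, -0.2689, 0.3454]
eef_rot: [180.0, -0.0, 172.6]
contact_force: [-0.2, 1.0, -0.7]
gripper_width: 0.0001
gripper_force: 0.0
```

```bash
python3 -c "from h import *; rep()"
```

```text
t 11.43 lab [ 0.0035 -0.2573] z 0.3454 rot [180.   -0.  172.6] F lab -0.37 0.95 -0.67 q [ -9.   6.  -6.  -0. -78. -89.] w 0.00014257577273695785
```

>>> apply_moves(targets=[[0, 0.0015, -0.008, 0, 0, 0, 0], [0, 0, 0, 0.035, 0, 0, 0], [0, 0, 0, 0.035, 0, 0, 0], [0, 0, 0, 0.035, 0, 0, 0], [0, 0, 0, 0.035, 0, 0, 0], [0, 0, 0, 0.035, 0, 0, 0], [0, 0, 0, 0.033, 0, 0, 0], [0, 0, 0, 0, 0, 0, 0], [0, 0, 0, 0, 0, 0, 0]])

```text
time_s: 12.18
tcp_pos: [0.4767, -0.2783, 0.1367]
eef_rot: [-180.0, -0.2, 173.0]
contact_force: [0.8, 0.2, 0.2]
gripper_width: 0.0003
gripper_force: 0.0
```

```bash
python3 -c "
from h import *
look()
c=capture('scene')
u=c['frame'][190:310,220:380]; cv2.imwrite('pics/s4.png',cv2.resize(u[...,::-1],None,fx=5,fy=5,interpolation=cv2.INTER_CUBIC))"
```

```text
t 12.18 lab [ 1.000e-04 -2.673e-01] z 0.1367 rot [-180.    -0.2  173. ] F lab 0.72 0.26 0.16 q [-10.  15. -23.   0. -52. -87.] w 0.00031374002642676146
scene plate 45 [0.161  0.165  0.1711]
scene tab 61 [0.1553 0.1582 0.1626]
scene base [0.0765 0.0818]
top plate 22 [0.1636 0.167  0.171 ]
top tab 44 [0.1577 0.1617 0.1678]
top base [0.0844 0.0864]
```

View pics/s4.png

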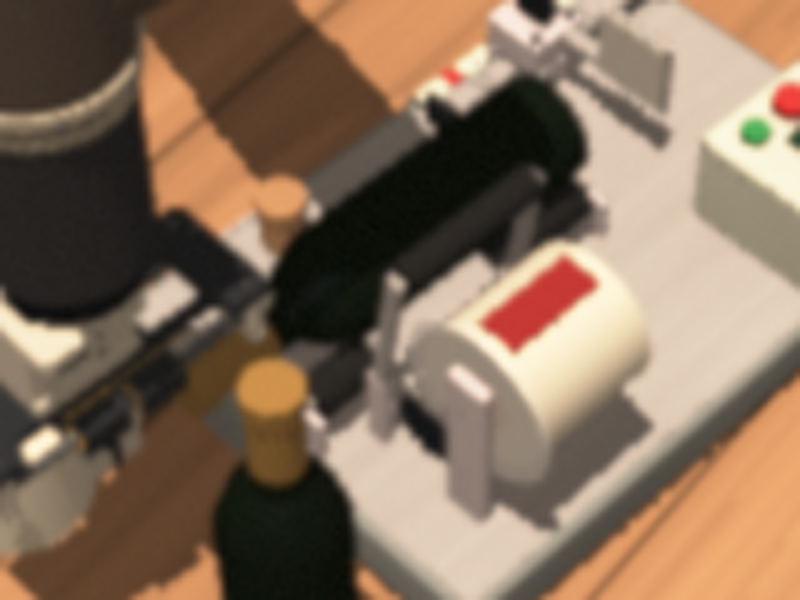

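The fingers are behind the gold mouth at about (190,390) in the crop, and the standing bottle is clear. Before pushing, I'll check the black pressure roller's clearance to the gripper body.

```bash
python3 -c "
from h import *
for f in ('top0.npy','scene0.npy'):
    W=np.load(f);l=tolab(W);z=W[...,2]
    for a in np.arange(.03,.09,.01):
        k=(l[...,0]>a)&(l[...,0]<=a+.01)&(l[...,1]>-.17)&(l[...,1]<.03)&(z>.17)
        print(f,a.round(2),k.sum(),(l[k][:,1].min().round(3),l[k][:,1].max().round(3),z[k].max().round(3)) if k.any() else '')
"
```

```text
top0.npy 0.03 0 
top0.npy 0.04 0 
top0.npy 0.05 0 
top0.npy 0.06 20 (np.float64(-0.119), np.float64(-0.005), np.float64(0.224))
top0.npy 0.07 199 (np.float64(-0.12), np.float64(-0.004), np.float64(0.233))
top0.npy 0.08 157 (np.float64(-0.119), np.float64(-0.005), np.float64(0.23))
scene0.npy 0.03 0 
scene0.npy 0.04 0 
scene0.npy 0.05 0 
scene0.npy 0.06 1 (np.float64(-0.009), np.float64(-0.009), np.float64(0.171))
scene0.npy 0.07 93 (np.float64(-0.122), np.float64(-0.009), np.float64(0.23))
scene0.npy 0.08 175 (np.float64(-0.124), np.float64(-0.005), np.float64(0.231))
```

Clear by about 25 mm. Approaching and beginning the push.

>>> apply_moves(targets=[[0, 0, 0.003, 0, 0, 0, 0], [0, 0, 0.003, 0, 0, 0, 0], [0, 0, 0.003, 0, 0, 0, 0], [0, 0, 0.003, 0, 0, 0, 0], [0, 0, 0.003, 0, 0, 0, 0], [0, 0, 0.003, 0, 0, 0, 0], [0, 0, 0.002, 0, 0, 0, 0], [0, 0, 0.002, 0, 0, 0, 0], [0, 0, 0.002, 0, 0, 0, 0], [0, 0, 0.002, 0, 0, 0, 0], [0, 0, 0.002, 0, 0, 0, 0], [0, 0, 0.002, 0, 0, 0, 0], [0, 0, 0.002, 0, 0, 0, 0], [0, 0, 0.002, 0, 0, 0, 0], [0, 0, 0.002, 0, 0, 0, 0], [0, 0, 0.002, 0, 0, 0, 0], [0, 0, 0.002, 0, 0, 0, 0], [0, 0, 0.002, 0, 0, 0, 0], [0, 0, 0.002, 0, 0, 0, 0], [0, 0, 0.002, 0, 0, 0, 0]])

```text
time_s: 14.0
tcp_pos: [0.4828, -0.233, 0.1376]
eef_rot: [-180.0, -0.0, 172.8]
contact_force: [0.1, -5.0, -0.7]
gripper_width: 0.0009
gripper_force: 2.4
```

```bash
python3 -c "
from h import *
look()"
```

```text
t 14.0 lab [ 0.0004 -0.2216] z 0.1376 rot [-180.    -0.   172.8] F lab 0.72 -5.0 -0.72 q [ -5.  13. -25.   0. -52. -92.] w 0.0009363772413046477
scene plate 45 [0.1609 0.1654 0.1704]
scene tab 58 [0.1552 0.1576 0.1626]
scene base [0.0847 0.0898]
top plate 22 [0.1636 0.1668 0.1714]
top tab 42 [0.1573 0.1616 0.1677]
top base [0.0941 0.0948]
```

>>> apply_moves(targets=[[0, 0, 0.0028, 0, 0, 0, 0], [0, 0, 0.0028, 0, 0, 0, 0], [0, 0, 0.0028, 0, 0, 0, 0], [0, 0, 0.0028, 0, 0, 0, 0], [0, 0, 0.0028, 0, 0, 0, 0], [0, 0, 0.0028, 0, 0, 0, 0], [0, 0, 0.0028, 0, 0, 0, 0], [0, 0, 0.0028, 0, 0, 0, 0], [0, 0, 0.0028, 0, 0, 0, 0], [0, 0, 0.0028, 0, 0, 0, 0], [0, 0, 0.0028, 0, 0, 0, 0], [0, 0, 0.0028, 0, 0, 0, 0], [0, 0, 0.0028, 0, 0, 0, 0], [0, 0, 0.0028, 0, 0, 0, 0], [0, 0, 0.0028, 0, 0, 0, 0], [0, 0, 0.0028, 0, 0, 0, 0], [0, 0, 0.0028, 0, 0, 0, 0], [0, 0, 0.0028, 0, 0, 0, 0], [0, 0, 0.0028, 0, 0, 0, 0], [0, 0, 0, 0, 0, 0, 0]])

```text
time_s: 15.77
tcp_pos: [0.4894, -0.1799, 0.1376]
eef_rot: [-180.0, -0.0, 172.8]
contact_force: [-0.4, -3.1, 0.5]
gripper_width: 0.0004
gripper_force: 1.7
```

```bash
python3 -c "
from h import *
look()"
```

```text
t 15.77 lab [ 0.0002 -0.1681] z 0.1376 rot [-180.    -0.   172.8] F lab -0.04 -3.15 0.48 q [  1.  12. -27.  -0. -51. -99.] w 0.00037917504952021696
scene plate 42 [0.1612 0.1654 0.1731]
scene tab 64 [0.1543 0.1577 0.1612]
scene base [0.1362 0.1418]
top plate 28 [0.1474 0.1651 0.1708]
top tab 56 [0.1577 0.1599 0.1673]
top base [0.1479 0.1483]
```

>>> apply_moves(targets=[[0, 0, 0.0015, 0, 0, 0, 0], [0, 0, 0.0015, 0, 0, 0, 0], [0, 0, 0.0015, 0, 0, 0, 0], [0, 0, 0.0015, 0, 0, 0, 0], [0, 0, 0.001, 0, 0, 0, 0], [0, 0, 0.001, 0, 0, 0, 0], [0, 0, 0.001, 0, 0, 0, 0], [0, 0, 0.001, 0, 0, 0, 0], [0, 0, 0.0005, 0, 0, 0, 0]])

```text
time_s: 16.62
tcp_pos: [0.4907, -0.1701, 0.1377]
eef_rot: [-180.0, -0.0, 172.8]
contact_force: [-1.8, -7.0, 1.5]
gripper_width: 0.0006
gripper_force: 3.2
```

```bash
python3 -c "
from h import *
look()"
```

```text
t 16.62 lab [ 0.0003 -0.1582] z 0.1377 rot [-180.    -0.   172.8] F lab -0.91 -7.21 1.52 q [   3.   12.  -27.    0.  -51. -100.] w 0.0005861012600934555
scene plate 27 [0.1594 0.1666 0.1714]
scene tab 66 [0.1549 0.1579 0.1622]
scene base [0.1463 0.1516]
top plate 26 [0.1567 0.1657 0.1715]
top tab 58 [0.1572 0.1604 0.1677]
top base [0.1571 0.1578]
```

>>> apply_moves(targets=[[0, 0, 0.0005, 0, 0, 0, 0], [0, 0, 0.0005, 0, 0, 0, 0]])

```text
time_s: 16.88
tcp_pos: [0.4909, -0.1692, 0.1377]
eef_rot: [-180.0, -0.0, 172.8]
contact_force: [-1.3, -6.5, 1.9]
gripper_width: 0.0008
gripper_force: 3.2
```

>>> apply_moves(targets=[[0, 0, 0.0005, 0, 0, 0, 0], [0, 0, 0.0005, 0, 0, 0, 0]])

```text
time_s: 17.05
tcp_pos: [0.491, -0.1682, 0.1377]
eef_rot: [-180.0, -0.0, 172.8]
contact_force: [-0.6, -6.8, 1.3]
gripper_width: 0.0004
gripper_force: 3.2
```

```bash
python3 -c "
from h import *
look()"
```

```text
t 17.05 lab [ 0.0003 -0.1562] z 0.1377 rot [-180.    -0.   172.8] F lab 0.32 -6.84 1.31 q [   3.   12.  -27.    0.  -51. -100.] w 0.0003953954630441205
scene plate 26 [0.159  0.167  0.1721]
scene tab 65 [0.1544 0.1578 0.1634]
scene base [0.1491 0.1554]
top plate 22 [0.1586 0.1667 0.1705]
top tab 62 [0.1574 0.161  0.1686]
top base [0.1581 0.1599]
```

>>> apply_moves(targets=[[0, 0, 0.0005, 0, 0, 0, 0], [0, 0, 0.0005, 0, 0, 0, 0]])

```text
time_s: 17.32
tcp_pos: [0.4911, -0.1672, 0.1377]
eef_rot: [-180.0, -0.0, 172.8]
contact_force: [-1.8, -6.7, 1.9]
gripper_width: 0.0004
gripper_force: 3.2
```

>>> apply_moves(targets=[[0, 0, 0.0005, 0, 0, 0, 0], [0, 0, 0.0005, 0, 0, 0, 0]])

```text
time_s: 17.48
tcp_pos: [0.4912, -0.1663, 0.1377]
eef_rot: [-180.0, -0.0, 172.8]
contact_force: [-1.5, -9.0, 0.9]
gripper_width: 0.0006
gripper_force: 4.5
```

```bash
python3 -c "
from h import *
look()"
```

```text
t 17.48 lab [ 0.0002 -0.1543] z 0.1377 rot [-180.    -0.   172.8] F lab -0.38 -9.1 0.93 q [   3.   12.  -27.    0.  -51. -100.] w 0.0005807556488477083
scene plate 24 [0.1571 0.1673 0.1725]
scene tab 65 [0.1551 0.1577 0.1616]
scene base [0.1487 0.155 ]
top plate 22 [0.1602 0.1667 0.1712]
top tab 63 [0.1575 0.1612 0.169 ]
top base [0.1602 0.1604]
```

>>> apply_moves(targets=[[0, 0, 0.0004, 0, 0, 0, 0], [0, 0, 0, 0, 0, 0, 0]])

```text
time_s: 17.75
tcp_pos: [0.4912, -0.1662, 0.1377]
eef_rot: [-179.9, -0.0, 172.8]
contact_force: [-1.8, -9.1, 1.0]
gripper_width: 0.0005
gripper_force: 4.5
```

```bash
python3 -c "
from h import *
look();print(get_state()['gripper_force'])"
```

```text
t 17.75 lab [ 0.0002 -0.1542] z 0.1377 rot [-179.9   -0.   172.8] F lab -0.6 -9.25 0.95 q [   3.   12.  -27.    0.  -51. -100.] w 0.0005002628870896532
scene plate 25 [0.1578 0.1666 0.1707]
scene tab 65 [0.1549 0.1576 0.1622]
scene base [0.1495 0.1549]
top plate 21 [0.1612 0.1671 0.171 ]
top tab 61 [0.1573 0.1601 0.1692]
top base [0.1601 0.1605]
4.413327825022861
```

>>> apply_moves(targets=[[0, 0, 0.0004, 0, 0, 0, 0], [0, 0, 0, 0, 0, 0, 0]])

```text
time_s: 18.02
tcp_pos: [0.4912, -0.166, 0.1377]
eef_rot: [-179.9, -0.0, 172.8]
contact_force: [-1.8, -10.6, 1.0]
gripper_width: 0.0007
gripper_force: 5.2
```

```bash
python3 -c "
from h import *
look()"
```

```text
t 18.02 lab [ 0.0002 -0.1541] z 0.1377 rot [-179.9   -0.   172.8] F lab -0.47 -10.73 1.03 q [   3.   12.  -27.    0.  -51. -100.] w 0.0006909290009195615
scene plate 25 [0.161  0.1661 0.1723]
scene tab 69 [0.1557 0.1581 0.1628]
scene base [0.1503 0.1575]
top plate 23 [0.1606 0.1668 0.1724]
top tab 61 [0.1573 0.1604 0.1684]
top base [0.1599 0.161 ]
```

The force keeps rising while the bottle stays put, so it is against the stop. Retreating.

>>> apply_moves(targets=[[0, 0, -0.001, 0, 0, 0, 0], [0, 0, -0.002, 0, 0, 0, 0], [0, 0, -0.005, 0, 0, 0, 0], [0, 0, -0.015, 0, 0, 0, 0], [0, 0, -0.025, 0, 0, 0, 0], [0, 0, -0.025, 0, 0, 0, 0], [0, 0, -0.025, 0, 0, 0, 0], [0, 0, 0, -0.03, 0, 0, 0], [0, 0, 0, -0.035, 0, 0, 0], [0, 0, 0, -0.035, 0, 0, 0], [0, 0, 0, -0.035, 0, 0, 0], [0, 0, 0, -0.035, 0, 0, 0], [0, 0, 0, -0.035, 0, 0, 0], [0, 0, 0, 0, 0, 0, 0], [0, 0, 0, 0, 0, 0, 0]])

```text
time_s: 19.37
tcp_pos: [0.4802, -0.2623, 0.3449]
eef_rot: [180.0, 0.3, 172.8]
contact_force: [-0.7, 0.1, -1.4]
gripper_width: 0.0003
gripper_force: 0.0
```

```bash
python3 -c "
from h import *
look()
c=capture('top')
u=c['frame'][215:295,205:305]; cv2.imwrite('pics/t5.png',cv2.resize(u[...,::-1],None,fx=7,fy=7,interpolation=cv2.INTER_CUBIC))"
```

```text
t 19.37 lab [ 0.0016 -0.2509] z 0.3449 rot [180.    0.3 172.8] F lab -0.67 0.06 -1.42 q [ -8.   5.  -6.  -0. -78. -89.] w 0.00032597139441783833
scene plate 21 [0.1576 0.1669 0.1713]
scene tab 60 [0.1548 0.1584 0.162 ]
scene base [0.1478 0.1556]
top plate 22 [0.1615 0.1676 0.1715]
top tab 43 [0.1579 0.1619 0.1678]
top base [0.1551 0.1578]
```

View pics/t5.png

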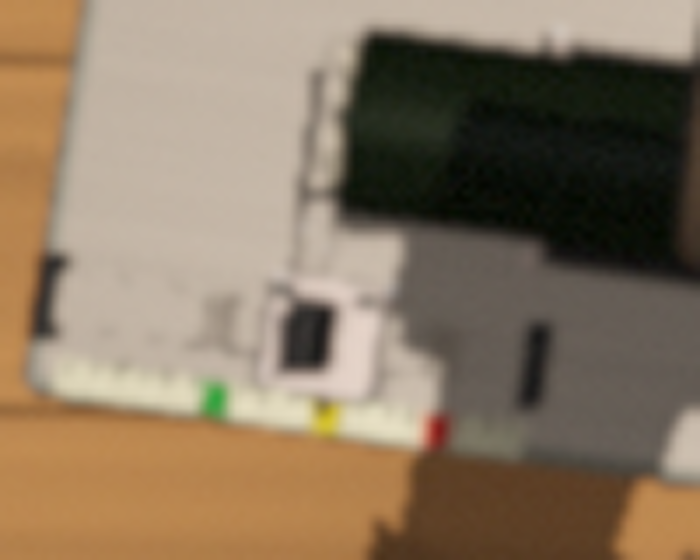

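The pointer is still on yellow, at about (325,410). The base edge, around (345,130), seems close to the plate. I'll check any gap with depth and with the mouth position, measured the same way as before.

```bash
python3 -c "
from h import *
W0=np.load('top0.npy'); c=capture('top'); W1=pts(c); 
im0=cv2.imread('pics/top0.png')[...,::-1]
for n,W,f in(('before',W0,im0),('now',W1,c['frame'])):
    l=tolab(W); h=cv2.cvtColor(np.ascontiguousarray(f),cv2.COLOR_RGB2HSV); z=W[...,2]
    k=(z>.158)&(abs(l[...,0])<.02)&(l[...,1]>-.1)&(l[...,1]<.22)&(h[...,2]<110)
    print(n,'top edge',np.percentile(l[k][:,1],[97,99,100]).round(4))
R=range(236,244)
l=tolab(W1)
for r in (231,236,240): print(r,[(cc,l[r,cc,1].round(3),W1[r,cc,2].round(3),int(c['frame'][r,cc].mean())) for cc in range(248,260)])
S0=np.load('scene0.npy'); s=capture('scene'); S1=pts(s); i0=cv2.imread('pics/scene0.png')[...,::-1]
for n,W,f in(('before',S0,i0),('now',S1,s['frame'])):
    l=tolab(W); h=cv2.cvtColor(np.ascontiguousarray(f),cv2.COLOR_RGB2HSV)
    k=(W[...,2]>.11)&(W[...,2]<.155)&(abs(l[...,0])<.025)&(l[...,1]<-.05)&(l[...,1]>-.23)&(h[...,1]>100)&(h[...,2]>70)
    print(n,'neck',k.sum(),np.percentile(l[k][:,1],[0,2,5,50,95]).round(4))
"
```

```text
before top edge [0.0835 0.0867 0.0888]
now top edge [0.154  0.1588 0.1613]
231 [(248, np.float64(0.193), np.float64(0.051), 168), (249, np.float64(0.191), np.float64(0.049), 140), (250, np.float64(0.172), np.float64(0.157), 135), (251, np.float64(0.169), np.float64(0.162), 154), (252, np.float64(0.168), np.float64(0.152), 145), (253, np.float64(0.164), np.float64(0.162), 108), (254, np.float64(0.16), np.float64(0.169), 65), (255, np.float64(0.158), np.float64(0.164), 40), (256, np.float64(0.156), np.float64(0.161), 37), (257, np.float64(0.153), np.float64(0.163), 37), (258, np.float64(0.15), np.float64(0.166), 39), (259, np.float64(0.147), np.float64(0.168), 36)]
236 [(248, np.float64(0.191), np.float64(0.052), 140), (249, np.float64(0.187), np.float64(0.059), 128), (250, np.float64(0.17), np.float64(0.156), 154), (251, np.float64(0.168), np.float64(0.155), 167), (252, np.float64(0.165), np.float64(0.156), 161), (253, np.float64(0.161), np.float64(0.164), 123), (254, np.float64(0.159), np.float64(0.161), 67), (255, np.float64(0.156), np.float64(0.164), 29), (256, np.float64(0.154), n
[... 176 characters left out ...]
8, np.float64(0.188), np.float64(0.058), 130), (249, np.float64(0.171), np.float64(0.158), 153), (250, np.float64(0.169), np.float64(0.153), 170), (251, np.float64(0.166), np.float64(0.157), 161), (252, np.float64(0.164), np.float64(0.155), 133), (253, np.float64(0.161), np.float64(0.157), 92), (254, np.float64(0.158), np.float64(0.158), 46), (255, np.float64(0.155), np.float64(0.159), 19), (256, np.float64(0.152), np.float64(0.161), 18), (257, np.float64(0.15), np.float64(0.156), 17), (258, np.float64(0.147), np.float64(0.16), 20), (259, np.float64(0.145), np.float64(0.156), 16)]
before neck 239 [-0.2143 -0.2132 -0.2126 -0.1878 -0.1531]
now neck 232 [-0.1389 -0.1378 -0.1373 -0.1127 -0.0792]
```

There is no gap in the depth data: the bottle runs straight onto the plate. The mouth moved 75 mm, which puts the base at the face. Handing in.

```bash
python3 -c "
from plant import close_job
print(close_job())"
```

```text
the job is handed in; nothing more can be done
None
```

The job is handed in: the stop clicked home in the yellow notch first, then I pushed the bottle gently until its base rested against the stop. The last views showed the stop still in that notch and no gap at the base. It took about 20 s of the 53 s allowed, and no verdict came back.

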